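# Hold the mill lid half turned for the interlock check

### The arm

A 7-joint arm with a two-finger parallel gripper is mounted at the origin on the work surface. World frame = base frame: x ahead of the robot, y to its left, z up, the work surface at z = 0. Lengths are in m, angles in rad, forces in N, time in s.
With the tool pointing down it reaches from about 0.425 to 1.025 m from the base axis. Payload 9.4 kg.
Tool frame: the origin (TCP) lies on the centre line of the jaws, within the pads' length; the fingertips stand 11 mm ahead of it and the grasp point (between the pads) lies 8 mm behind it (nose_length is the distance from the TCP to the fingertips, in m); z points along the fingers, x is the direction in which the jaws open and shut, and the axes are right-handed (so a half turn about z gives the same grasp; the last joint's range is limited). The gripper opens to 85 mm and grips with 20 to 120 N. Pads are 22 mm wide; open, the fingers measure 114 mm over their backs; the gripper's body (76 mm by 85 mm) begins 54 mm behind the grasp point. The pads swing forward as they close: fully open they stand 13 mm farther back than shut.
Start: joints at [-1.243, 0.599, -0.003, 1.599, 0.002, 0.943, -0.08], TCP at [0.286, 0.666, 0.242] pointing down, gripper open.
Joint ranges: [-2.57, 2.57], [-0.35, 1.97], [-1.29, 1.29], [0.11, 2.56], [-1.05, 4.19], [0.11, 1.86], [-2.63, 2.63]. Speed limits (rad/s): [2.22, 2.22, 3.01, 3.01, 3.14, 3.14, 3.14].

### API

Orientations are given as a unit quaternion [x, y, z, w].
In Python, from plant import read_state, read_camera, sign_off, look_for, trace, mark_of, nose_length gives the robot as it stands.
- The arm moves only by the tool apply_moves, never from a script. Its argument "rows" is one flat list of numbers, 5 for each row, row after row: the opening, from 0 (shut) to 1 (fully open), then the shift along the tool's x, y, z in m, then the turn about the tool's z in degrees. A call has 1 to 8 rows; each row is the pose to reach, as a shift and turn from the pose measured when the call began, along the tool's axes at that moment; what a row does not reach only later rows make up. A row lasts 1/10 s, in which the tool goes at most 50 mm and 8.59 degrees, less where a joint would pass 70% of its speed; a pose out of reach is approached as far as the arm can. A call with a gripper value outside its range is refused whole. The fingers move at their own pace and stop on an object; "newtons" is the grip in N (left out, the last holds). Time passes only in rows, so rows that repeat a pose let the fingers close. It gives the time, the measured TCP pose, the force and the opening at its end, in the units of the state.
- read_state(): the state, without advancing time (a new reading comes with each control period).
- read_camera(name): name is "scene" or "top" or "wrist"; returns a dict with "image" (420x560x3 uint8, red, green, blue), "fx", "fy", "cx", "cy" (pixels), "k1" (the pictures are not rectified: a ray, as slopes to the right and down, at radius r is drawn at 1 + k1 r^2 times it, then the intrinsics apply), "T" (4x4, takes a point from camera to world coordinates). Camera axes: x right, y down, z forward; pixel columns grow to the right and rows downward; lengths in m; the calibration is good to about 2 mm. A picture is of the moment at which its call begins. There is no depth.
- sign_off(): hands the job in, once; it reports no verdict.
Trained networks look in the newest picture that a camera, given by its name, has taken for a name from the list of things; names that differ only in an ending like _2 or _b are one class to them, and where a whole thing is asked for, a point or a joint stands for the part that bears it (a point fixed in the world has none). Each returns a list of dicts, best first, with "score" (0 to 1); they miss things now and then, are a little off and sometimes report something else, mostly with a low value. They report only what shows in the picture. A call takes as long as a camera call. They do not tell look-alikes from the thing itself.
- look_for(thing, camera): "rect" ([left, top, width, height] in pixels, round what is visible of it).
- trace(thing, camera): "region" (420x560 bool, what is visible of it) and "rect" ([left, top, width, height] in pixels, round what is visible of it).
- mark_of(thing, camera): "pixel" ([column, row] in pixels: a listed point, or the origin of a listed thing).
The state is a dict: "clock": time; "joint_positions": joint angles; "qd": joint speeds; "effort": joint torques, N m; "eef_pos": TCP position; "tcp_rot": TCP orientation; "wrist_force": force on the tool from outside, world axes, zero at the start; "torque": the same for the moment, N m; "width": finger opening in m.
Only numpy, scipy, OpenCV 4.12 (cv2) and the standard library are available. Lean on these libraries where they do the work, as an engineer would, in place of code of your own. Each camera call takes 0.05 s, during which the arm holds its last target.

### The job

Start-of-shift safety check on the packing room's sample mill: draw the lid with the two ears out of its slot in the drip rack, lower it into the mill's mouth with the ears through the two gaps, and turn it clockwise (seen from above) half way to the lock, until its handle bar points at the twin ribs on the collar, never letting it go on to the lock click. Finish while still holding the lid there by its bar against the return spring, so that a colleague can press start and see that the mill stays dead. Leave the plain cover without ears hanging on the rack and do not disturb the other things on the table.

Things in the scene. Friction and masses are not known exactly. Their poses are not given: they have to be found in the camera images.
- lid: The mill's lid, about 0.25 kg: aluminium disc 88 mm across, 8 mm thick, with two opposite ears out to 54 mm from the axis (24 mm wide, 6 mm thick, level with the underside); a neck 18 mm across carries a black handle bar. Origin: centre of the underside; z up; x along the bar and through both ears, so a half turn looks the same. It starts hanging in one of the rack's two slots.
- lid_bar (a point): Centre of the lid's handle bar, on the lid's axis 50 mm above its underside. The bar is 66 mm long (lid x), 20 mm wide (lid y) and 32 mm tall (34 to 66 mm above the underside). In the rack it lies across the slot's two rods, square to them within 0.12 rad.
- cover: The plain storage cover: the same disc, neck and bar as the lid but no ears. It hangs in the rack's other slot, 130 mm from the lid, and stays there. Origin and axes as for the lid.
- rack: Fixed drip rack of steel rod. Origin: on the table under its middle, z up. Two slots, at y = -65 and +65 mm of its frame, open towards its -x (roughly to the robot). Each is two level rods 8 mm thick along x, 28 mm clear between, tops 150 mm above the table, joined to a back rail at x = 85 mm. A lid hangs with its axis at x = 0 to 12 mm. Nothing but the bars stands higher than the rods.
- rack_tips (a point): Midway between the slots, level with the rods' tops, at x = -34 mm in the rack's frame, where the rod tips end. The tips bend up 6 mm, so a bar must be lifted more than 6 mm before it is drawn out to -x; lifted over 18 mm its disc meets the rods from below. The disc is clear of the tips once the lid's axis is 50 mm past them (x below -85 mm).
- mill: Fixed sample mill: white box (x -98 to 122, y -103 to 103 mm, 118 mm tall) with a round aluminium chamber on top, collar 140 mm across, top 185 mm above the table; a switch box 178 mm tall behind it (x 81 to 117 mm). Origin: on the table under the chamber's axis; z up; -x is the button panel, +x points at the single lock rib.
- mill_seat (a point): Centre of the seat in the mill's mouth, 170 mm above the table, where the lid's origin belongs. The collar is 117 mm clear inside; two lips (undersides 9 mm, tops 15 mm above the seat) overhang the seat to 47.5 mm from the axis and leave two opposite gaps 32 mm wide for the ears, which then turn under the lips.
- mill_gap (a point): On the collar's top (185 mm up, 64 mm from the axis) at the middle of one gap; the other gap is opposite. 80 deg counterclockwise (seen from above) from the mill's x axis. Lower the lid with its x axis pointing here (or opposite); from here it turns only clockwise, stops block the other way.
- mill_half (a point): On the collar's top between the twin raised ribs that mark half way, 40 deg clockwise from the gap (another pair is opposite). The lid's x axis, that is its bar, shall point here (or opposite) at the end.
- mill_lock (a point): On the collar's top at the single raised rib that marks the lock, 80 deg clockwise from the gap, 40 deg beyond half way (another is opposite). From about 20 deg before it a sprung lock ball is felt (0.5 N m), then it clicks over the ear and keeps the lid from springing back. Do not go that far.
- interlock (a joint): The mill's interlock follower under the lip, rad, 0 at rest. One ear meets it after about 0.26 rad of turning, then it goes round with the lid: about 0.44 at half way, 1.13 at the lock. Its spring pushes the lid back with 0.10 N m at first, 0.15 N m at half way.
Not all that is in view belongs to the job. Leave any brown or yellow look-alike of the lid alone.

How it is judged:
By the outcome, as a careful person would: the job done as asked, in the order asked, and still so for the second after the job is handed in, while the arm keeps its last pose, push and grip.
It also fails if it takes over 50 s, if anything falls off the work surface, if the arm or the gripper's body presses on something with over 40 N, if the wrist force passes 120 N, or if a joint passes its speed limit or range.

## Working session

There is one attempt and no reset: what is moved stays moved. The work goes in short steps, Python scripts to look and compute and a tool call to move; the robot and the scene stay as the last step left them, time stands still between calls to the robot, and variables do not carry over. Pictures are saved under pics/ and viewed, and the job is handed in when it is done.

Besides the shell and the picture viewer there is one more tool, called after "Request:" by a JSON object that holds its "fn" and its "kwargs". apply_moves: Moves the arm, as the interface text tells. Its arguments: {"type":"object","properties":{"rows":{"type":"array","items":{"type":"number"}},"newtons":{"type":"number"}},"required":["rows"]}

```bash
ls; mkdir -p pics; cat > h.py <<'E'
import numpy as np, cv2
from plant import *
def save(name,n):
    c=read_camera(name); cv2.imwrite(f'pics/{n}.png',c['image'][:,:,::-1]); return c
def ray(c,px):
    K=np.array([[c['fx'],0,c['cx']],[0,c['fy'],c['cy']],[0,0,1.]])
    x=(px[0]-c['cx'])/c['fx']; y=(px[1]-c['cy'])/c['fy']
    u,v=x,y
    for _ in range(20):
        s=1+c['k1']*(u*u+v*v); u,v=x/s,y/s
    d=c['T'][:3,:3]@np.array([u,v,1.]); return c['T'][:3,3],d/np.linalg.norm(d)
def atz(c,px,z):
    o,d=ray(c,px); return o+d*(z-o[2])/d[2]
def proj(c,P):
    p=np.linalg.inv(c['T'])@np.append(P,1.); u,v=p[0]/p[2],p[1]/p[2]
    s=1+c['k1']*(u*u+v*v); return np.array([c['fx']*u*s+c['cx'],c['fy']*v*s+c['cy']])
def tri(obs):
    A=np.zeros((3,3));b=np.zeros(3)
    for c,px in obs:
        o,d=ray(c,px);M=np.eye(3)-np.outer(d,d);A+=M;b+=M@o
    return np.linalg.solve(A,b)
E
python3 - <<'E'
from h import *
np.set_printoptions(precision=4,suppress=True)
print(read_state())
for n in ['scene','top','wrist']:
    c=save(n,n+'0'); print(n,c['T'],c['fx'],c['k1'])
    for t in ['lid_bar','cover','lid','rack_tips','mill_seat','mill_gap','mill_half','mill_lock']:
        print(t,[(np.round(m['pixel'],1).tolist(),round(m['score'],2)) for m in mark_of(t,n)])
E
```

```text
pics
{'clock': 0.0, 'joint_positions': array([-1.2427,  0.6001, -0.0025,  1.6001,  0.0018,  0.9429, -0.0798]), 'qd': array([-0.0003, -0.0007, -0.0007,  0.0014,  0.0002,  0.0018,  0.0007]), 'effort': array([ -0.0001, -77.6466,   1.5642, -25.8015,   0.0122,   0.0092,
         0.    ]), 'eef_pos': array([0.2854, 0.666 , 0.2414]), 'tcp_rot': array([ 0.8348,  0.5505, -0.0006,  0.0005]), 'wrist_force': array([-0.1633,  0.5763, -0.3521]), 'torque': array([ 0.0028,  0.022 , -0.0439]), 'width': 0.08538006467259994}
scene [[ 0.5453  0.6936 -0.4706  1.0348]
 [ 0.8382 -0.4507  0.307  -0.289 ]
 [ 0.0008 -0.5619 -0.8272  1.1636]
 [ 0.      0.      0.      1.    ]] 413.7224571626506 -0.12288230291374296
lid_bar [([327.0, 133.4], 0.85), ([359.2, 203.1], 0.75), ([288.5, 154.0], 0.65), ([320.8, 232.3], 0.55)]
cover [([320.1, 232.8], 0.82)]
lid [([357.2, 217.4], 0.71), ([326.4, 139.5], 0.61), ([286.8, 164.3], 0.58)]
rack_tips [([334.4, 208.3], 0.7)]
mill_seat [([205.6, 289.4], 0.65), ([355.7, 214.5], 0.24)]
mill_gap [([231.6, 278.8], 0.71)]
mill_half [([227.6, 291.1], 0.68), ([335.1, 208.6], 0.46)]
mil
[... 219 characters left out ...]
-0.11639509460297424
lid_bar [([184.6, 274.9], 0.97), ([244.3, 271.3], 0.91), ([234.0, 149.7], 0.62)]
cover [([276.3, 156.1], 0.56)]
lid [([231.8, 152.9], 0.96), ([245.5, 271.6], 0.85), ([189.5, 273.9], 0.8)]
rack_tips [([255.4, 167.4], 0.72)]
mill_seat [([400.2, 152.2], 0.8)]
mill_gap [([378.9, 147.2], 0.88)]
mill_half [([391.7, 136.1], 0.76)]
mill_lock [([400.0, 133.0], 0.68)]
wrist [[ 0.3927  0.8868  0.2438  0.2245]
 [ 0.9197 -0.3784 -0.1049  0.6936]
 [-0.0008  0.2654 -0.9641  0.374 ]
 [ 0.      0.      0.      1.    ]] 353.1967164670236 0.021692567329928653
lid_bar [([52.8, 221.8], 0.93)]
cover []
lid [([81.4, 207.4], 0.88)]
rack_tips []
mill_seat []
mill_gap []
mill_half []
mill_lock []
```

View pics/scene0.png

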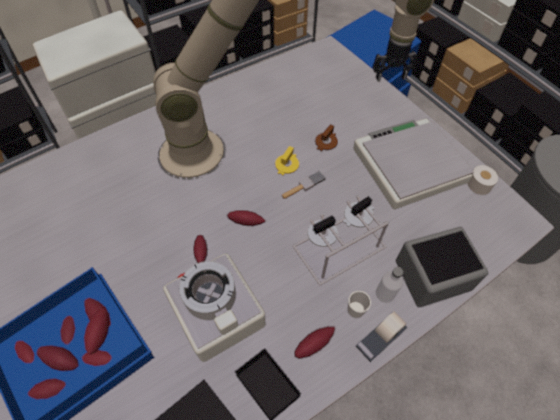

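View pics/top0.png

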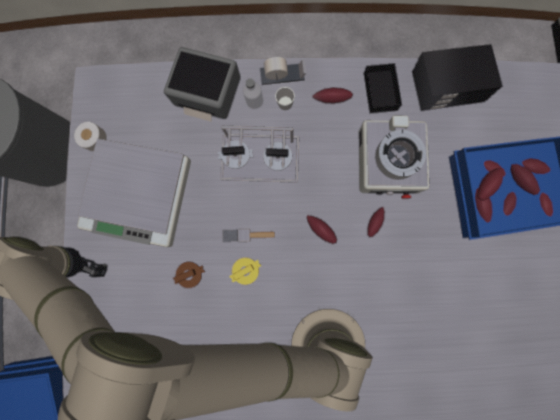

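```bash
python3 - <<'E'
import cv2,numpy as np
a=cv2.imread('pics/scene0.png')[120:330,150:400]; b=cv2.imread('pics/top0.png')[90:210,190:450]
cv2.imwrite('pics/c1.png',cv2.resize(a,None,fx=2.8,fy=2.8,interpolation=3)); cv2.imwrite('pics/c2.png',cv2.resize(b,None,fx=3,fy=3,interpolation=3))
E
```

```text
(no output)
```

View pics/c1.png

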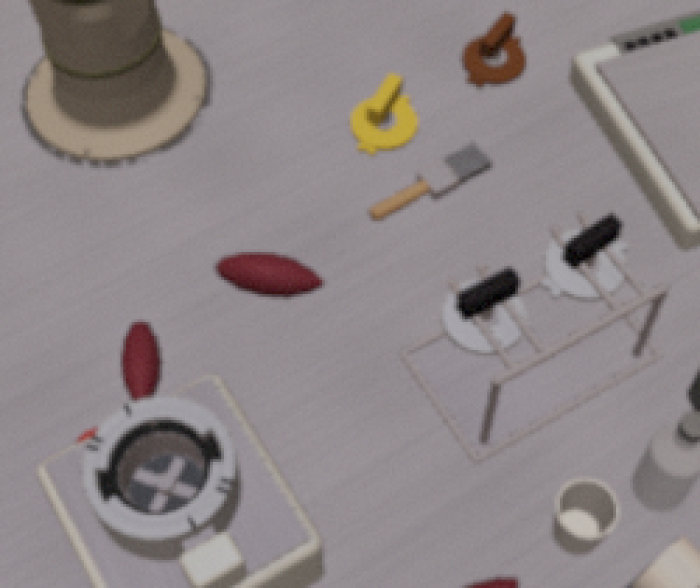

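View pics/c2.png

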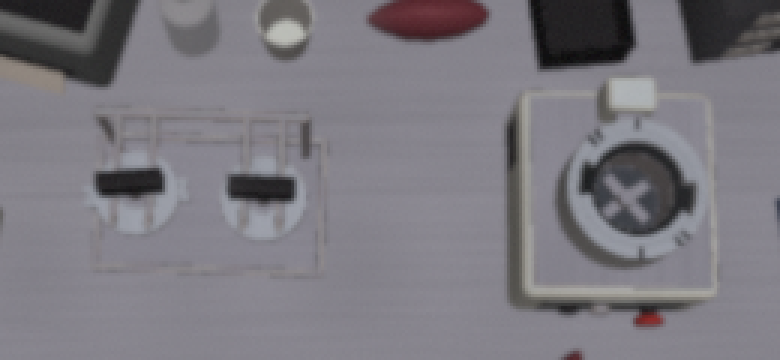

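The top view shows four candidates: black-bar discs in the rack at (233,152) and (277,155), a yellow one at (245,271) and a brown one at (189,274). The lid is the one at (233,152): in the crop it has ears at its left and right edges. The (277,155) disc has a plain rim, so it is the cover, and the coloured ones are decoys. In the mill, the twin ribs sit about 40° clockwise of the left-hand gap, as described.

```bash
python3 - <<'E'
from h import *
np.set_printoptions(precision=4,suppress=True)
print(nose_length if not callable(nose_length) else nose_length())
s=read_camera('scene'); t=read_camera('top')
P=dict(lidbar=((359.2,203.1),(234,149.7)),lid=((357.2,217.4),(231.8,152.9)),tips=((334.4,208.3),(255.4,167.4)),seat=((205.6,289.4),(400.2,152.2)),gap=((231.6,278.8),(378.9,147.2)),half=((227.6,291.1),(391.7,136.1)),lock=((215.2,303.2),(400,133)))
Z=dict(lidbar=.166,lid=.116,tips=.15,seat=.17,gap=.185,half=.185,lock=.185)
for k,(a,b) in P.items():
    X=tri([(s,a),(t,b)]); print(k,X,atz(s,a,Z[k]),atz(t,b,Z[k]))
# bar orientation in rack (top): trace dark pixels
for nm,c,(u0,u1,v0,v1) in (('top',t,(215,250,140,160)),('topcover',t,(262,295,142,165)),('scene',s,(345,378,190,220))):
    im=c['image'][v0:v1,u0:u1].astype(int).sum(2); m=(im<160).astype(np.uint8)
    n,l,st,ce=cv2.connectedComponentsWithStats(m); i=1+np.argmax(st[1:,4]); 
    ys,xs=np.where(l==i); pts=np.stack([xs+u0,ys+v0],1)
    r=cv2.minAreaRect(pts.astype(np.float32)); W=np.array([atz(c,p,.182)[:2] for p in pts]); mu=W.mean(0); w,V=np.linalg.eigh(np.cov((W-mu).T)); print(nm,r,len(pts),mu,V[:,1],np.degrees(np.arctan2(V[1,1],V[0,1]))%180,np.sqrt(w*12))
E
```

```text
0.011
lidbar [0.603  0.2745 0.1815] [0.5957 0.282  0.166 ] [0.6076 0.278  0.166 ]
lid [0.6087 0.2872 0.103 ] [0.6108 0.2724 0.116 ] [0.61   0.2922 0.116 ]
tips [0.559  0.2185 0.1438] [0.5629 0.2176 0.15  ] [0.5565 0.2159 0.15  ]
seat [ 0.5925 -0.2175  0.1681] [ 0.5915 -0.2209  0.17  ] [ 0.5936 -0.2136  0.17  ]
gap [ 0.6063 -0.1498  0.1785] [ 0.6084 -0.152   0.185 ] [ 0.6053 -0.1471  0.185 ]
half [ 0.6361 -0.1809  0.1978] [ 0.6322 -0.1771  0.185 ] [ 0.6385 -0.1866  0.185 ]
lock [ 0.6459 -0.2154  0.1858] [ 0.6436 -0.219   0.185 ] [ 0.6479 -0.2118  0.185 ]
top ((233.0, 150.5), (7.0, 20.0), 90.0) 144 [0.6011 0.2789] [-0.0506  0.9987] 92.90306340996352 [0.021  0.0596]
topcover ((276.8524475097656, 152.62294006347656), (20.098936080932617, 6.880716323852539), 5.19442892074585) 132 [0.5937 0.1515] [0.0753 0.9972] 85.68179921418421 [0.0198 0.0575]
scene ((361.0, 205.49998474121094), (8.568753242492676, 22.126909255981445), 49.398704528808594) 170 [0.6127 0.2711] [-0.1436  0.9896] 98.25869364655246 [0.0237 0.0706]
```

```bash
cat >> h.py <<'E'
from scipy.spatial.transform import Rotation as R
def toolyaw():
    Rm=R.from_quat(read_state()['tcp_rot']).as_matrix(); return np.degrees(np.arctan2(Rm[1,0],Rm[0,0]))
def delta(P,yaw):
    st=read_state(); Rm=R.from_quat(st['tcp_rot']).as_matrix()
    d=Rm.T@(np.array(P)-st['eef_pos']); dy=-(yaw-toolyaw()); dy=(dy+90)%180-90
    print('delta mm',np.round(d*1000,1),'turn deg',round(dy,2),'n>=',max(np.linalg.norm(d)/.05,abs(dy)/8.59))
E
python3 -c "
from h import *
print(toolyaw(), read_state()['clock']);delta([.603,.278,.33],3)"
```

```text
66.80597794181568 1.45
delta mm [-232.   444.8  -87.7] turn deg 63.81 n>= 10.184632561333885
```

Request:
{"fn": "apply_moves", "kwargs": {"rows": [1, -10, 0, 0, 0]}}

```text
clock: 1.55
eef_pos: [0.267, 0.6241, 0.2413]
tcp_rot: [0.835, 0.551, 0.001, -0.001]
wrist_force: [-0.5, 0.5, 0.2]
width: 0.0855
```

That row asked for a shift of -10 m because I mixed up the units. The 50 mm limit capped it, so the arm moved about 45 mm through free air and touched nothing. From here I'll write every shift in metres.

```bash
python3 -c "
from h import *
print(toolyaw(), read_state()['clock'],read_state()['eef_pos']);delta([.603,.278,.33],3)"
```

```text
66.81577294608707 1.55 [0.26697239 0.62408506 0.24129217]
delta mm [-185.5  445.1  -89.4] turn deg 63.82 n>= 9.809352692343438
```

Request:
{"fn": "apply_moves", "kwargs": {"rows": [1, -0.01, 0.02, -0.04, 6, 1, -0.025, 0.06, -0.06, 13, 1, -0.04, 0.1, -0.075, 20, 1, -0.06, 0.145, -0.088, 27, 1, -0.08, 0.19, -0.088, 34, 1, -0.1, 0.235, -0.088, 41, 1, -0.12, 0.28, -0.088, 48, 1, -0.14, 0.325, -0.088, 55]}}

```text
clock: 2.35
eef_pos: [0.5116, 0.3656, 0.3292]
tcp_rot: [0.995, 0.101, 0.001, -0.002]
wrist_force: [0.9, 0.2, -0.8]
width: 0.0852
```

```bash
python3 -c "
from h import *
print(toolyaw(), read_state()['clock'],read_state()['eef_pos']);delta([.603,.278,.33],3)"
```

```text
11.535815894541932 2.35 [0.51160675 0.36559999 0.32918203]
delta mm [ 72.  104.1  -1. ] turn deg 8.54 n>= 2.5319679723559867
```

Request:
{"fn": "apply_moves", "kwargs": {"rows": [1, 0.025, 0.036, 0, 3, 1, 0.05, 0.072, 0, 6, 1, 0.072, 0.104, 0, 8.5, 1, 0.072, 0.104, 0, 8.5, 1, 0.072, 0.104, 0, 8.5]}}

```text
clock: 2.85
eef_pos: [0.6033, 0.2773, 0.3288]
tcp_rot: [1.0, 0.026, 0.001, -0.002]
wrist_force: [-0.0, 0.1, -0.9]
width: 0.0853
```

```bash
python3 - <<'E'
from h import *
np.set_printoptions(precision=4,suppress=True)
st=read_state();print(toolyaw(),st['clock'],st['eef_pos'])
c=save('wrist','w1'); import pickle; pickle.dump(c,open('w1.pkl','wb'))
for t in ['lid_bar','lid','cover','rack_tips','rack']:
    print(t,[(np.round(m['pixel'],1).tolist(),round(m['score'],2)) for m in mark_of(t,'wrist')])
print(c['T'][:3,3])
print('tcp px',proj(c,[*st['eef_pos'][:2],.182]))
E
```

```text
2.9449443738611323 2.85 [0.6033 0.2773 0.3288]
lid_bar [([282.8, 185.9], 0.82)]
lid [([282.6, 177.1], 0.62), ([0.0, 160.4], 0.59)]
cover [([271.3, 294.9], 0.6)]
rack_tips [([231.9, 246.6], 0.7)]
rack [([269.9, 208.8], 0.82)]
[0.6006 0.3448 0.4608]
tcp px [280.9352 198.9484]
```

View pics/w1.png

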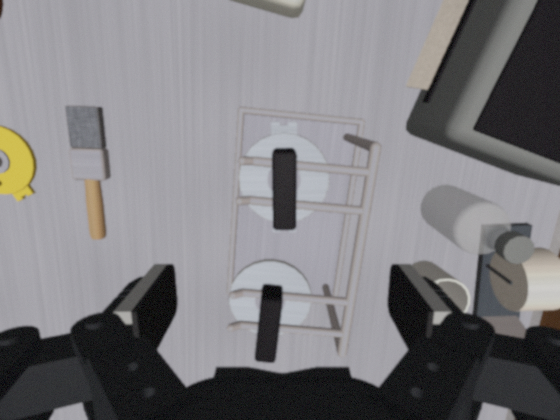

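The wrist view shows the lid's bar upright at about (284,188), with an ear visible above it at (284,128). The cover at (269,322) has a plain rim. Next I'll measure the bar's axis and the rod direction.

```bash
python3 - <<'E'
from h import *
import pickle
np.set_printoptions(precision=4,suppress=True)
c=pickle.load(open('w1.pkl','rb'))
im=c['image']
for nm,(u0,u1,v0,v1) in (('lid',(260,310,140,240)),('cover',(250,290,275,365))):
    m=(im[v0:v1,u0:u1].astype(int).sum(2)<150).astype(np.uint8)
    n,l,st,ce=cv2.connectedComponentsWithStats(m); i=1+np.argmax(st[1:,4]); ys,xs=np.where(l==i)
    print(nm,st[i]+[u0,v0,0,0,0])
    for z in (.182,.17):
        W=np.array([atz(c,(x+u0,y+v0),z)[:2] for x,y in zip(xs,ys)],np.float32); r=cv2.minAreaRect(W*1000); mu=W.mean(0); w,V=np.linalg.eigh(np.cov((W-mu).T)); print(z,r,mu,np.degrees(np.arctan2(V[1,1],V[0,1]))%180,np.sqrt(w*12))
for a,b in (((245,160),(370,171)),((240,202),(362,210)),((235,294),(347,301)),((235,327),(342,333))):
    A=atz(c,a,.146);B=atz(c,b,.146);print(A,B,np.degrees(np.arctan2(*(B-A)[[1,0]])))
big=cv2.resize(im[100:380,210:400],None,fx=2.1*1.3,fy=2.1,interpolation=2)
big=cv2.resize(im[110:250,215:395],None,fx=4,fy=4,interpolation=2)
cv2.imwrite('pics/w1c.png',big[:,:,::-1])
E
```

```text
lid [ 273  149   22   79 1413]
0.182 ((605.1455078125, 285.4606628417969), (16.571989059448242, 64.11074829101562), 3.532949686050415) [0.6054 0.2842] 93.47251761610791 [0.0174 0.0648]
0.17 ((605.34033203125, 282.9081726074219), (17.285261154174805, 66.87025451660156), 3.5329935550689697) [0.6056 0.2816] 93.47251853250272 [0.0181 0.0676]
cover [ 256  285   26   76 1387]
0.182 ((598.17431640625, 161.73617553710938), (75.92399597167969, 17.114530563354492), 86.71011352539062) [0.5981 0.1626] 86.9609723532375 [0.0166 0.0752]
0.17 ((598.069091796875, 153.8582000732422), (79.1919937133789, 17.851192474365234), 86.71003723144531) [0.598  0.1547] 86.9609709432448 [0.0173 0.0785]
[0.5699 0.3025 0.146 ] [0.682  0.2985 0.146 ] -2.042584083918274
[0.5663 0.2637 0.146 ] [0.679 0.262 0.146] -0.8676534534695312
[0.5634 0.1699 0.146 ] [0.6745 0.168  0.146 ] -0.9432625845277216
[0.5641 0.1329 0.146 ] [0.673  0.1317 0.146 ] -0.6284855571555126
```

View pics/w1c.png

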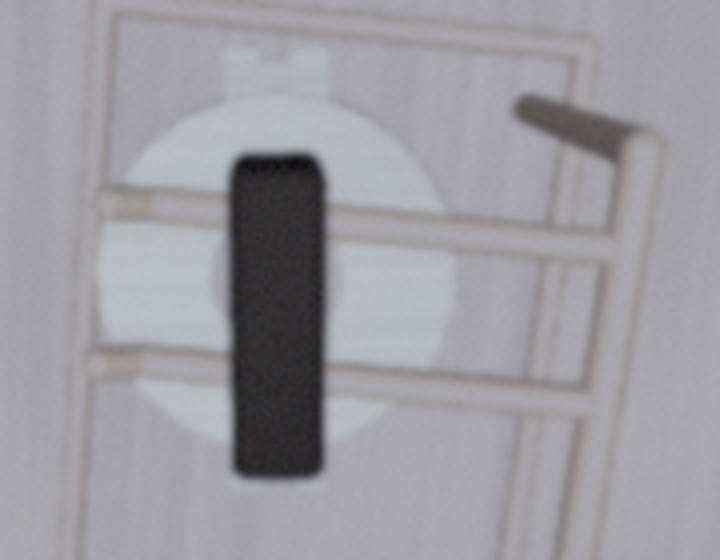

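```bash
python3 -c "
from h import *
delta([.605,.2825,.166],3.5)"
```

```text
delta mm [  2.7  -2.3 163.1] turn deg -0.35 n>= 3.2625525050747832
```

Request:
{"fn": "apply_moves", "kwargs": {"rows": [0.55, 0.002, -0.003, 0.03, -0.4, 0.55, 0.002, -0.003, 0.07, -0.4, 0.55, 0.002, -0.003, 0.105, -0.4, 0.55, 0.0025, -0.0025, 0.125, -0.4, 0.55, 0.0025, -0.0025, 0.14, -0.4, 0.55, 0.0025, -0.0025, 0.152, -0.4, 0.55, 0.0025, -0.0025, 0.16, -0.4, 0.55, 0.0027, -0.0023, 0.163, -0.4]}}

```text
clock: 3.95
eef_pos: [0.605, 0.2827, 0.1658]
tcp_rot: [1.0, 0.031, 0.001, -0.002]
wrist_force: [-0.0, -0.7, -0.4]
width: 0.0469
```

```bash
python3 - <<'E'
from h import *
c=save('wrist','w2'); delta([.605,.2825,.166],3.5)
s=read_camera('scene'); cv2.imwrite('pics/s2.png',cv2.resize(s['image'][130:290,270:430,::-1],None,fx=3.7,fy=3.7,interpolation=2))
E
```

```text
delta mm [-0.   0.  -0.2] turn deg 0.07 n>= 0.007766504385401014
```

View pics/w2.png

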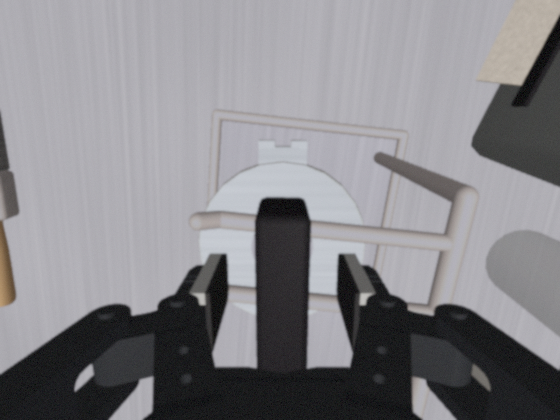

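View pics/s2.png

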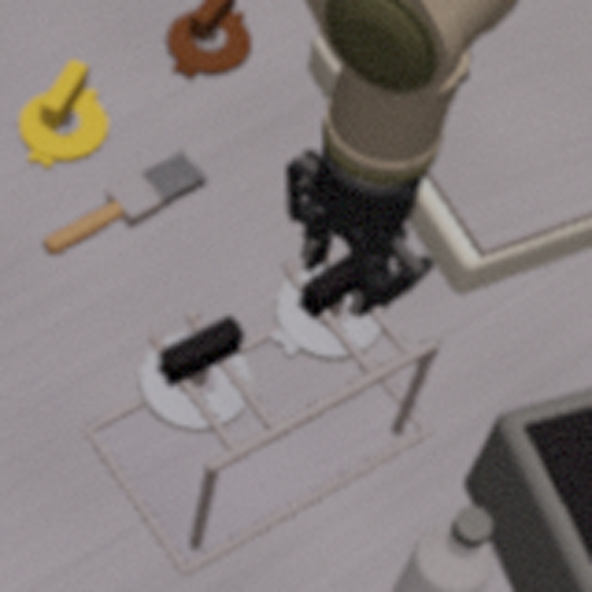

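The jaws straddle the bar, which is centred between the pads at about (284,290). I'll close on it.

Request:
{"fn": "apply_moves", "kwargs": {"rows": [0.3, 0, 0, 0, 0, 0.1, 0, 0, 0, 0, 0, 0, 0, 0, 0, 0, 0, 0, 0, 0, 0, 0, 0, 0, 0, 0, 0, 0, 0, 0, 0, 0, 0, 0, 0], "newtons": 80}}

```text
clock: 4.75
eef_pos: [0.6058, 0.2827, 0.1674]
tcp_rot: [1.0, 0.031, 0.002, -0.003]
wrist_force: [0.1, -1.0, 6.1]
width: 0.0186
```

```bash
python3 - <<'E'
from h import *
c=save('wrist','w3'); print(read_state()); print(toolyaw())
E
```

```text
{'clock': 4.8, 'joint_positions': array([-0.69966794,  0.62618561,  0.28080601,  1.81771587, -0.25197848,
        0.72697524, -0.21887596]), 'qd': array([-1.42055809e-03,  1.04387313e-03,  1.20983011e-03, -1.35151752e-03,
       -2.25829333e-05,  2.68874068e-04,  5.03682818e-04]), 'effort': array([ 1.05137835e-02, -6.87924886e+01,  6.14405304e+00, -1.93380582e+01,
       -4.32067813e-03, -2.12587207e-01,  1.41930679e-02]), 'eef_pos': array([0.60575058, 0.28271051, 0.16733565]), 'tcp_rot': array([ 0.99951353,  0.0310267 ,  0.00173217, -0.00265548]), 'wrist_force': array([-1.37701998,  0.06669338,  5.68910182]), 'torque': array([-0.09601857,  0.1514475 , -0.0235616 ]), 'width': 0.018784168429482075}
3.5554463807735277
```

View pics/w3.png

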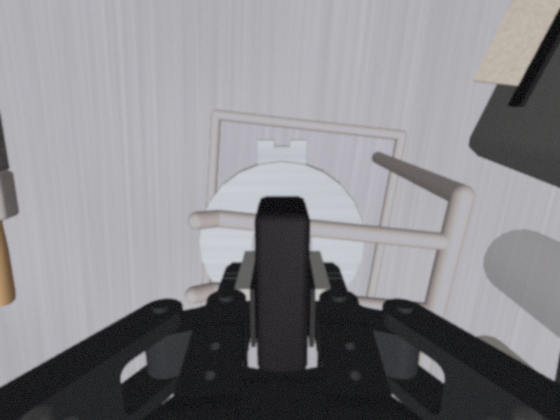

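Request:
{"fn": "apply_moves", "kwargs": {"rows": [0, 0, 0, -0.005, 0, 0, 0, 0, -0.01, 0, 0, 0, 0, -0.012, 0, 0, 0, 0, -0.012, 0]}}

```text
clock: 5.2
eef_pos: [0.6057, 0.2827, 0.1796]
tcp_rot: [1.0, 0.031, 0.002, -0.003]
wrist_force: [0.7, 1.0, -2.9]
width: 0.0185
```

```bash
python3 - <<'E'
from h import *
c=save('wrist','w4'); s=read_state(); print(s['eef_pos'],s['wrist_force'],s['torque'],toolyaw()); 
delta([.605-.118,.2845,.179],3.5)
E
```

```text
[0.60559349 0.28267507 0.17933304] [-0.319859    0.10905629 -3.2431106 ] [-0.00500573  0.00018512 -0.00050893] 3.556066938071559
delta mm [-118.3   -9.2   -0. ] turn deg 0.06 n>= 2.37215993938247
```

View pics/w4.png

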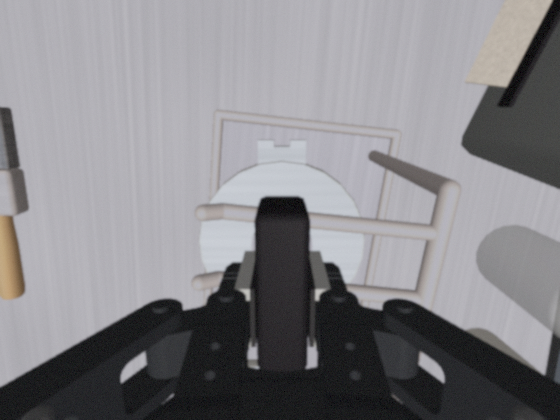

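Request:
{"fn": "apply_moves", "kwargs": {"rows": [0, -0.015, -0.0012, 0, 0, 0, -0.035, -0.0027, 0, 0, 0, -0.06, -0.0047, 0, 0, 0, -0.085, -0.0067, 0, 0, 0, -0.105, -0.0082, 0, 0, 0, -0.12, -0.0094, 0, 0, 0, -0.125, -0.0098, 0, 0, 0, -0.125, -0.0098, 0, 0]}}

```text
clock: 6.05
eef_pos: [0.4802, 0.2849, 0.1791]
tcp_rot: [1.0, 0.031, 0.002, -0.003]
wrist_force: [0.8, 0.6, -2.7]
width: 0.0186
```

```bash
python3 - <<'E'
from h import *
s=read_state(); print(s['eef_pos'],s['wrist_force'],s['torque'],toolyaw()); c=save('wrist','w5'); c=save('top','t5')
cv2.imwrite('pics/t5c.png',cv2.resize(c['image'][110:230,190:450,::-1],None,fx=3,fy=3,interpolation=2))
E
```

```text
[0.4801669  0.28492401 0.17908077] [ 0.8491681   0.56557961 -2.67149959] [ 0.00885262 -0.03472219  0.00162936] 3.5849189466910265
```

View pics/w5.png

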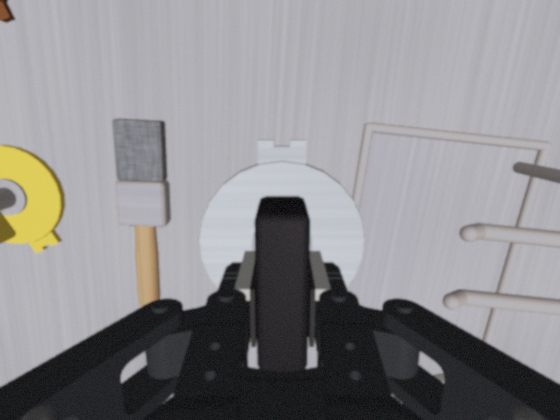

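View pics/t5c.png

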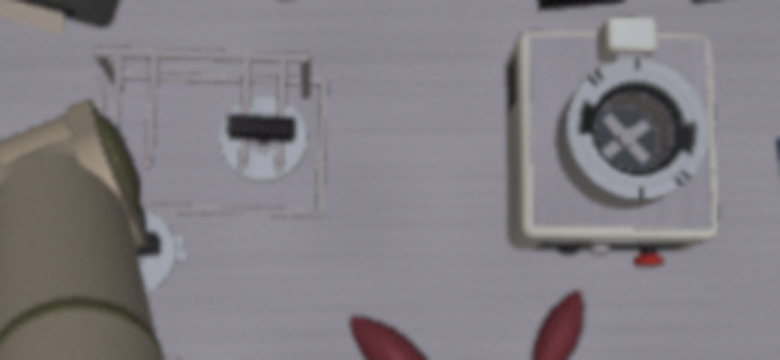

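The lid is out of the rack and hanging freely; the cover hasn't moved. Next I'll raise the lid and carry it beside the mill, to measure the mill and the lid-in-hand with the wrist camera.

```bash
python3 - <<'E'
from h import *
delta([.48,.285,.37],3.5); delta([.47,-.2,.37],-10)
E
```

```text
delta mm [  -0.4   -1.3 -190.9] turn deg 0.04 n>= 3.8181321490452023
delta mm [ -40.3  482.1 -193.7] turn deg 13.54 n>= 10.423268284032387
```

Request:
{"fn": "apply_moves", "kwargs": {"rows": [0, 0, 0, -0.02, 0, 0, 0, 0, -0.055, 0, 0, 0, 0, -0.095, 0, 0, 0, 0, -0.135, 0, 0, 0, 0, -0.17, 0, 0, 0, 0, -0.185, 0, 0, 0, 0, -0.19, 0]}}

```text
clock: 6.85
eef_pos: [0.482, 0.2837, 0.3712]
tcp_rot: [1.0, 0.03, 0.004, -0.004]
wrist_force: [0.4, 0.3, -2.7]
width: 0.0184
```

```bash
python3 - <<'E'
from h import *
s=read_state(); print(s['eef_pos'],s['wrist_force'],s['torque'],toolyaw());
delta([.47,-.2,.37],-10)
E
```

```text
[0.48197456 0.28372589 0.37121298] [ 0.3534007   0.3254362  -2.70426292] [-0.02421682 -0.00070885  0.02517496] 3.476680332201211
delta mm [-41.3 482.1  -2.7] turn deg 13.48 n>= 9.677511996734088
```

Request:
{"fn": "apply_moves", "kwargs": {"rows": [0, -0.002, 0.02, 0, 0.5, 0, -0.005, 0.055, 0, 1.5, 0, -0.009, 0.1, 0, 2.8, 0, -0.013, 0.145, 0, 4, 0, -0.017, 0.19, -0.001, 5.3, 0, -0.02, 0.235, -0.001, 6.5, 0, -0.024, 0.28, -0.002, 7.8, 0, -0.028, 0.325, -0.002, 9]}}

```text
clock: 7.65
eef_pos: [0.4728, -0.045, 0.3698]
tcp_rot: [0.999, -0.049, 0.003, -0.004]
wrist_force: [0.6, 0.1, -2.3]
width: 0.0188
```

```bash
python3 - <<'E'
from h import *
s=read_state(); print(s['eef_pos'],toolyaw());
delta([.47,-.2,.37],-10)
E
```

```text
[ 0.47279794 -0.04502676  0.36977468] -5.639135451594286
delta mm [ 12.4 154.5  -1.4] turn deg 4.36 n>= 3.0999732808324167
```

Request:
{"fn": "apply_moves", "kwargs": {"rows": [0, 0.003, 0.04, 0, 1.2, 0, 0.006, 0.08, 0, 2.4, 0, 0.009, 0.12, -0.001, 3.5, 0, 0.012, 0.145, -0.001, 4.3, 0, 0.0125, 0.154, -0.001, 4.4, 0, 0.0125, 0.1545, -0.001, 4.4, 0, 0.0125, 0.1545, -0.001, 4.4]}}

```text
clock: 8.35
eef_pos: [0.4698, -0.1992, 0.3689]
tcp_rot: [0.996, -0.087, 0.002, -0.004]
wrist_force: [0.3, 0.1, -3.1]
width: 0.019
```

```bash
python3 - <<'E'
from h import *
import pickle
s=read_state(); print(s['eef_pos'],toolyaw(),s['tcp_rot'],s['wrist_force']);
c=save('wrist','w6'); pickle.dump(c,open('w6.pkl','wb'))
for t in ['mill_seat','mill_gap','mill_half','mill_lock','lid_bar','lid']:
    print(t,[(np.round(m['pixel'],1).tolist(),round(m['score'],2)) for m in mark_of(t,'wrist')])
t=read_camera('top'); pickle.dump(t,open('t6.pkl','wb'))
E
```

```text
[ 0.46980042 -0.19919561  0.36891344] -10.01625287262276 [ 0.99617157 -0.08728803  0.00218874 -0.00426838] [ 0.30913645  0.08697323 -3.10960251]
mill_seat [([410.7, 180.2], 0.66)]
mill_gap []
mill_half [([469.5, 124.5], 0.63)]
mill_lock [([484.6, 174.6], 0.56)]
lid_bar [([282.6, 277.3], 0.55), ([481.0, 172.8], 0.52)]
lid [([280.6, 238.3], 0.86)]
```

View pics/w6.png

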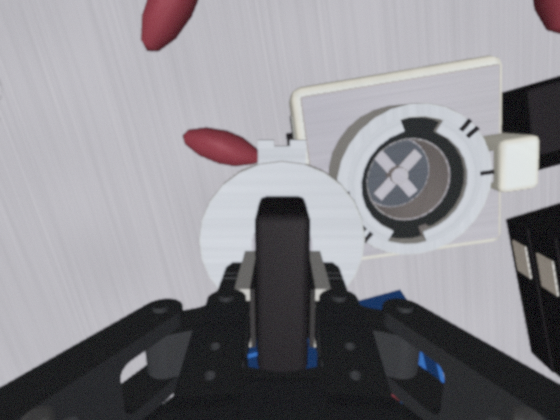

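The wrist view shows the mill's collar around (414,178): upper gap near (421,126), lower gap near (406,233), twin ribs at (470,127) and the lock rib at (487,172). I'll enlarge it to fit these precisely.

```bash
python3 - <<'E'
from h import *
import pickle
c=pickle.load(open('w6.pkl','rb'))
im=c['image'][90:265,325:505]
cv2.imwrite('pics/w6c.png',cv2.resize(im[:,:,::-1],None,fx=3.4,fy=3.4,interpolation=2))
# rectified top-down map at z=.185, 0.4mm/px around (.592,-.217)
def rect(c,z,cx,cy,h=.09,n=600):
    g=np.linspace(-h,h,n); U=np.zeros((n,n),np.float32);V=U.copy()
    for i in range(n):
        for j in range(n):
            U[i,j],V[i,j]=proj(c,[cx-g[i],cy-g[j],z])
    return cv2.remap(c['image'],U,V,cv2.INTER_CUBIC)
r=rect(c,.185,.592,-.217); cv2.imwrite('pics/w6r.png',r[:,:,::-1])
E
```

```text
(no output)
```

View pics/w6r.png

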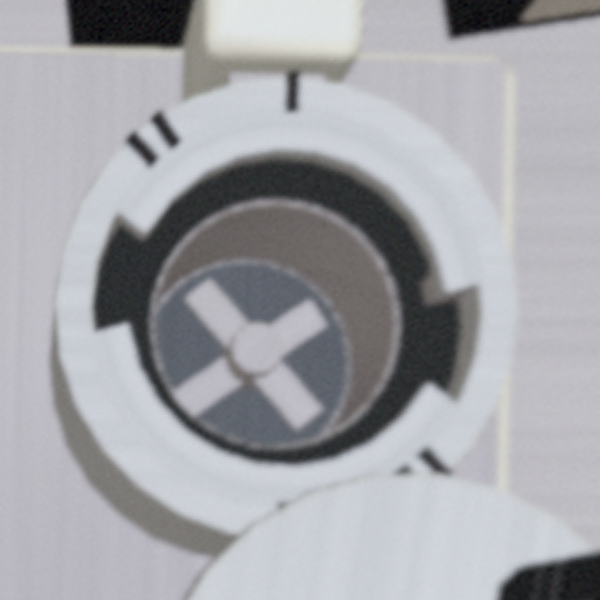

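```bash
cat > fit.py <<'E'
from h import *
from scipy.optimize import least_squares
def edge_pts(g,c0,r0,angs,w=14,sign=None):
    out=[]
    for a in angs:
        rr=np.arange(r0-w,r0+w,.5); d=np.array([np.cos(a),np.sin(a)])
        p=c0+rr[:,None]*d; v=cv2.remap(g,p[:,0].astype(np.float32)[None],p[:,1].astype(np.float32)[None],1)[0]
        gr=np.gradient(cv2.GaussianBlur(v[None],(1,9),0)[0] if 0 else np.convolve(v,np.ones(5)/5,'same'))[4:-4]
        gr=gr*sign if sign else abs(gr)
        k=np.argmax(gr); 
        if gr[k]>1.0: out.append(p[k+4])
    return np.array(out)
def circ(p,r=None):
    f=lambda q: np.hypot(p[:,0]-q[0],p[:,1]-q[1])-(r if r else q[2])
    s=least_squares(f,[*p.mean(0),r or 200],loss='soft_l1',f_scale=1.); return s.x,np.median(abs(f(s.x)))
E
python3 - <<'E'
from fit import *
g=cv2.cvtColor(cv2.imread('pics/w6r.png'),6).astype(np.float32)
k=180/599
def W(p): return (.592-(p[1]*k-90)/1000, -.217-(p[0]*k-90)/1000)
D=np.radians
for nm,r0,angs in (('outer',233,np.r_[D(100):D(250):.04, D(-60):D(10):.04, D(235):D(262):.03]),('lip',158,np.r_[D(215):D(330):.03,D(35):D(140):.03])):
    for free in (0,1):
        p=edge_pts(g,np.array([286,310.]),r0,angs,sign=None if nm=='outer' else 1)
        x,e=circ(p,None if free else (70 if nm=='outer' else 47.5)/k); print(nm,len(p),x,e,W(x), x[2]*k)
E
```

```text
outer 105 [288.83312328 308.82729155 232.94444444] 1.469811469053468 (np.float64(0.5891971411020865), np.float64(-0.21379459464097847)) 70.0
outer 105 [287.1176034  308.4845809  231.35636676] 1.1356551451472114 (np.float64(0.5893001259406183), np.float64(-0.21327907948544492)) 69.52278132920047
lip 129 [286.81093542 306.75620624 158.06944444] 1.911992125311059 (np.float64(0.5898195039682003), np.float64(-0.2131869255028884)) 47.5
lip 129 [287.23773887 306.8583961  156.06683432] 0.6035072586099943 (np.float64(0.5897887958309944), np.float64(-0.21331518029434)) 46.89821398633697
```

```bash
python3 - <<'E'
from fit import *
import pickle
np.set_printoptions(precision=4,suppress=True)
c=pickle.load(open('w6.pkl','rb')); 
st=read_state(); E=st['eef_pos']; Rm=R.from_quat(st['tcp_rot']).as_matrix()
g=cv2.cvtColor(c['image'],cv2.COLOR_RGB2GRAY).astype(np.float32)
p=edge_pts(g,np.array([281.5,243.]),81,np.radians(np.r_[170:250:3,290:372:3]),w=10,sign=-1)
p=p[(p[:,1]<262)]
for h in (.0433,.046):
    o,n=None,Rm[:,2]
    P0=E+h*n
    w=[]
    for q in p:
        o,d=ray(c,q); w.append(o+d*((P0-o)@n)/(d@n))
    w=(np.array(w)-P0)@Rm[:,:2]*1000   # tool xy mm
    for r in (44,None): print(h,len(p),*circ(w,r))
# ear: corners
im=c['image'][125:260,190:375]; cv2.imwrite('pics/w6l.png',cv2.resize(im[:,:,::-1],None,fx=4,fy=4,interpolation=2))
E
```

```text
0.0433 55 [-0.0569  0.058  44.    ] 0.5740562585483389
0.0433 55 [-0.14   -1.2387 43.091 ] 0.214700162874081
0.046 55 [-0.1303  0.1487 44.    ] 0.2970975409341321
0.046 55 [-0.152  -0.1969 43.7577] 0.21882356172773854
```

View pics/w6l.png

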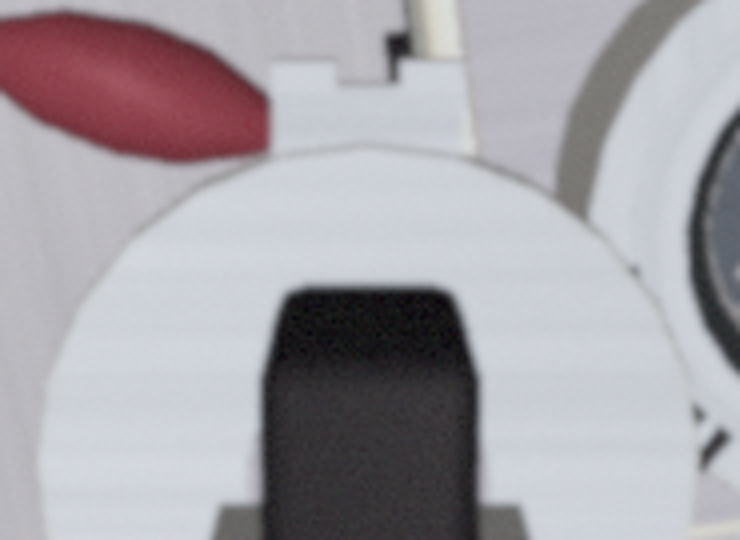

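```bash
python3 - <<'E'
from fit import *
import pickle
c=pickle.load(open('w6.pkl','rb'))
for pt in ((.5895,-.2133,.185),):
    px=proj(c,pt); 
    for dz in (0,.0025,.004):
        c2=dict(c);T=c['T'].copy();T[2,3]+=dz;c2['T']=T; print(px,dz,atz(c2,px,.185))
delta([.5905,-.2138,.262],-11.5)
E
```

```text
[413.42247942 183.05689211] 0 [ 0.5895 -0.2133  0.185 ]
[413.42247942 183.05689211] 0.0025 [ 0.59035149 -0.2139329   0.185     ]
[413.42247942 183.05689211] 0.004 [ 0.59086238 -0.21431263  0.185     ]
delta mm [120.4  -5.8 108.3] turn deg 1.52 n>= 3.241292432354624
```

Request:
{"fn": "apply_moves", "kwargs": {"rows": [0, 0.02, -0.001, 0, 0.3, 0, 0.055, -0.003, 0, 0.8, 0, 0.09, -0.005, 0.02, 1.2, 0, 0.112, -0.006, 0.05, 1.5, 0, 0.12, -0.006, 0.08, 1.5, 0, 0.1204, -0.0058, 0.1, 1.5, 0, 0.1204, -0.0058, 0.108, 1.5, 0, 0.1204, -0.0058, 0.108, 1.5]}}

```text
clock: 9.55
eef_pos: [0.59, -0.2136, 0.2615]
tcp_rot: [0.995, -0.1, 0.002, -0.004]
wrist_force: [0.6, 0.3, -2.3]
width: 0.0185
```

```bash
python3 - <<'E'
from h import *
import pickle
s=read_state(); print(s['eef_pos'],toolyaw(),s['tcp_rot'],s['wrist_force']);
c=save('wrist','w7'); pickle.dump((c,s),open('w7.pkl','wb'))
cc=c['image'][80:290,150:420]; cv2.imwrite('pics/w7c.png',cv2.resize(cc[:,:,::-1],None,fx=2.8,fy=2.8,interpolation=2))
t=save('top','t7'); pickle.dump(t,open('t7.pkl','wb'));s=save('scene','s7'); pickle.dump(s,open('s7.pkl','wb'))
cv2.imwrite('pics/s7c.png',cv2.resize(s['image'][210:350,130:290,::-1],None,fx=4,fy=4,interpolation=2))
E
```

```text
[ 0.59004435 -0.21356207  0.26149515] -11.483055552707043 [ 0.99497329 -0.10003329  0.00193805 -0.00421097] [ 0.64955162  0.33290262 -2.25471945]
```

View pics/w7c.png

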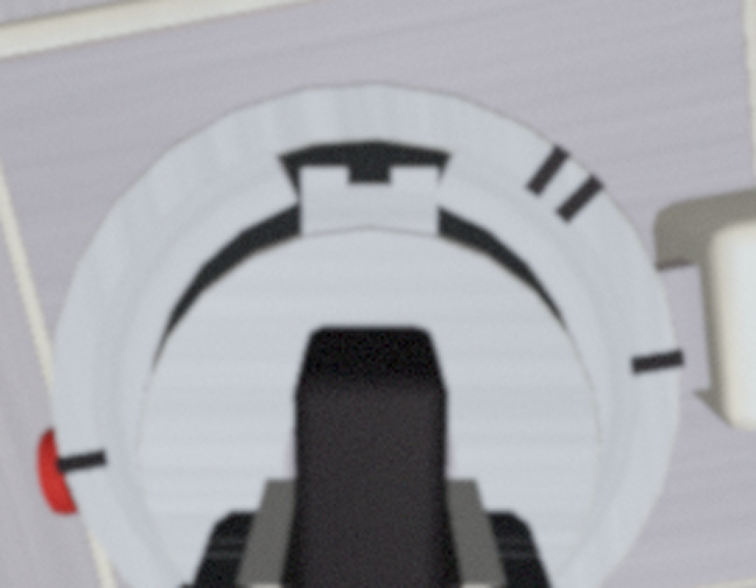

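View pics/s7c.png

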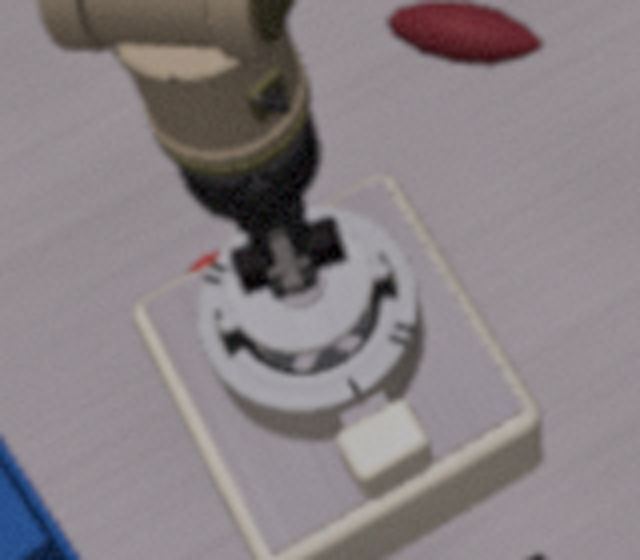

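The ear sits centred over the gap: ear centre at column 369 of the crop, gap centre at about 366. I'll do one numeric check of the collar centre and rib angles from this pose.

```bash
cat > chk.py <<'E'
from fit import *
import pickle,sys
def run(pk,lidoff=.0445):
    c,st=pickle.load(open(pk,'rb'))
    E=st['eef_pos'];Rm=R.from_quat(st['tcp_rot']).as_matrix();
    g=cv2.cvtColor(c['image'],cv2.COLOR_RGB2GRAY).astype(np.float32)
    for dz in (0,.0025):
        c2=dict(c);T=c['T'].copy();T[2,3]+=dz;c2['T']=T
        # rectify z=.185 centered TCP in tool axes aligned to world
        n=700;k=.16/n; ii,jj=np.mgrid[0:n,0:n]; X=E[0]+.08-ii*k; Y=E[1]+.08-jj*k
        Ti=np.linalg.inv(c2['T']); P=np.stack([X,Y,0*X+.185,0*X+1],-1)@Ti.T
        u,v=P[...,0]/P[...,2],P[...,1]/P[...,2]; s=1+c['k1']*(u*u+v*v)
        r=cv2.remap(c['image'],(c['fx']*u*s+c['cx']).astype(np.float32),(c['fy']*v*s+c['cy']).astype(np.float32),2)
        if dz: cv2.imwrite('pics/'+pk[:-4]+'r.png',r[:,:,::-1])
        gr=cv2.cvtColor(r,cv2.COLOR_RGB2GRAY).astype(np.float32)
        p=edge_pts(gr,np.array([350,350.]),.07/k,np.radians(np.r_[140:245:2,300:345:2]),w=18,sign=-1)
        for rr in (.07/k,None):
            x,e=circ(p,rr); print(dz,len(p),'collar centre minus TCP mm (world x,y):',np.round([(80-x[1]*k*1e3),(80-x[0]*k*1e3)],2),'r',x[2]*k*1e3,'med',e*k*1e3)
if __name__=='__main__': run(sys.argv[1])
E
python3 chk.py w7.pkl
```

```text
0 68 collar centre minus TCP mm (world x,y): [-0.99 -0.64] r 70.0 med 0.29430031481064617
0 68 collar centre minus TCP mm (world x,y): [-0.36  0.19] r 69.0788208482425 med 0.10361829604168114
0.0025 72 collar centre minus TCP mm (world x,y): [-0.67 -0.66] r 70.0 med 0.1241912695611128
0.0025 72 collar centre minus TCP mm (world x,y): [-0.53 -0.53] r 69.84641479149485 med 0.14028099302091243
```

View pics/w7r.png

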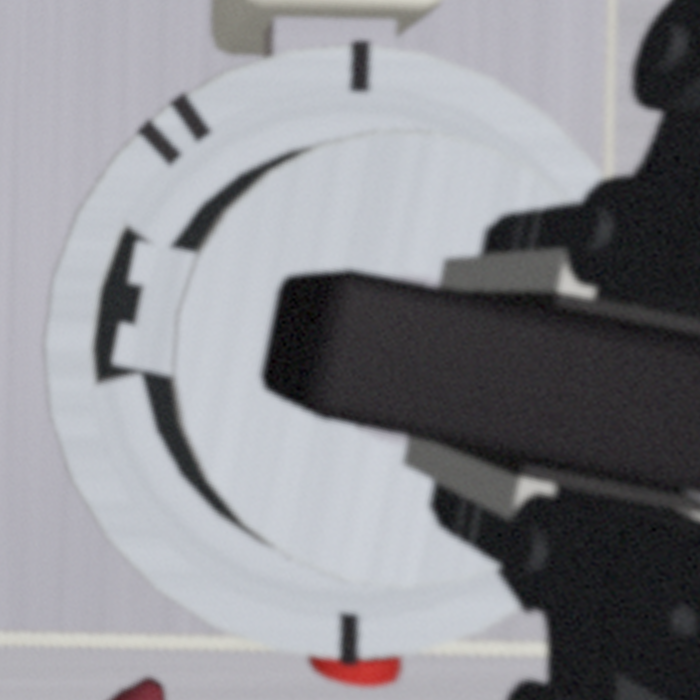

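```bash
python3 - <<'E'
from h import *
delta([.5895,-.2141,.228],-11.3);delta([.5895,-.2141,.222],-11.3)
E
```

```text
delta mm [-1.7  0.5 35.7] turn deg -0.19 n>= 0.7155016001266296
delta mm [-1.7  0.5 41.7] turn deg -0.19 n>= 0.8354204957256435
```

```bash
python3 - <<'E'
from h import *
for _ in range(3):
    s=read_state();print(s['clock'],s['eef_pos'],toolyaw(),s['wrist_force'])
    read_camera('top')
E
```

```text
9.7 [ 0.59091715 -0.21420473  0.26374685] -11.494118424474538 [ 0.63563115 -0.29569242 -4.0560065 ]
9.75 [ 0.59093817 -0.21415554  0.26380945] -11.488838188572974 [-0.64517238 -0.11516541 -2.6277365 ]
9.8 [ 0.59091813 -0.21408091  0.26375512] -11.485903734744495 [-1.13219333 -0.29957067 -3.38675833]
```

```bash
python3 - <<'E'
from h import *
import pickle
s=read_state(); c=read_camera('wrist'); pickle.dump((c,s),open('w8.pkl','wb'))
from chk import run; run('w8.pkl')
E
```

```text
0 72 collar centre minus TCP mm (world x,y): [-1.88 -0.21] r 70.0 med 0.30621349925159586
0 72 collar centre minus TCP mm (world x,y): [-1.23  0.6 ] r 69.08659539587464 med 0.15517970238515771
0.0025 72 collar centre minus TCP mm (world x,y): [-1.47 -0.23] r 70.0 med 0.14246917446588928
0.0025 72 collar centre minus TCP mm (world x,y): [-1.35 -0.13] r 69.87613864771576 med 0.17110391306940592
```

Request:
{"fn": "apply_moves", "kwargs": {"rows": [0, -0.0017, 0.0005, 0, -0.2, 0, -0.0017, 0.0005, 0.008, -0.2, 0, -0.0017, 0.0005, 0.016, -0.2, 0, -0.0017, 0.0005, 0.023, -0.2, 0, -0.0017, 0.0005, 0.029, -0.2, 0, -0.0017, 0.0005, 0.033, -0.2, 0, -0.0017, 0.0005, 0.035, -0.2, 0, -0.0017, 0.0005, 0.035, -0.2]}}

```text
clock: 10.7
eef_pos: [0.5892, -0.2138, 0.228]
tcp_rot: [0.995, -0.098, 0.004, -0.004]
wrist_force: [-0.5, 0.9, -3.5]
width: 0.0187
```

```bash
python3 - <<'E'
from h import *
import pickle
c=save('wrist','w9'); s=read_state();print(s['clock'],s['eef_pos'],toolyaw(),s['wrist_force'],s['torque'])
cc=c['image'][80:290,150:420]; cv2.imwrite('pics/w9c.png',cv2.resize(cc[:,:,::-1],None,fx=2.8,fy=2.8,interpolation=2))
delta([.5895,-.2141,.222],-11.3)
E
```

```text
10.75 [ 0.58934634 -0.21389837  0.22832599] -11.282718326244142 [ 0.18507044 -0.43852094 -3.28086619] [-0.02605239  0.0235735  -0.03529277]
delta mm [0.1 0.2 6.3] turn deg 0.02 n>= 0.12662135228115504
```

View pics/w9c.png

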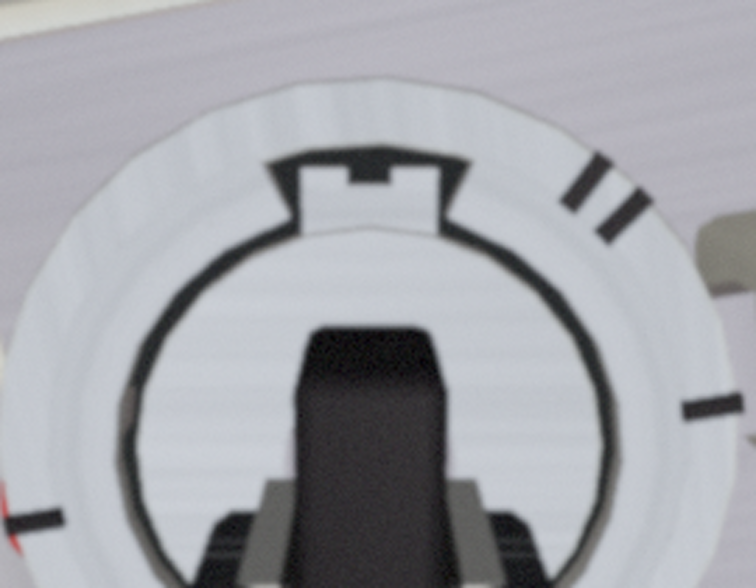

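The lid is level with the lips, its ear centred in the gap, and no contact force shows. I'll lower it onto the seat.

Request:
{"fn": "apply_moves", "kwargs": {"rows": [0, 0, 0, 0.003, 0, 0, 0, 0, 0.005, 0, 0, 0, 0, 0.0065, 0, 0, 0, 0, 0.0075, 0, 0, 0, 0, 0.0075, 0, 0, 0, 0, 0.0075, 0]}}

```text
clock: 11.35
eef_pos: [0.5895, -0.2137, 0.2215]
tcp_rot: [0.995, -0.098, 0.004, -0.004]
wrist_force: [-2.1, 2.6, 5.1]
width: 0.0184
```

```bash
python3 - <<'E'
from h import *
for _ in range(2):
    c=save('wrist','w10'); s=read_state();print(s['clock'],s['eef_pos'],toolyaw(),s['wrist_force'],s['torque'])
E
```

```text
11.4 [ 0.58950337 -0.21365956  0.22145357] -11.275347488608913 [-1.91199975  2.46088912  5.8376714 ] [ 0.32892753  0.63927956 -0.05384386]
11.45 [ 0.58952535 -0.21369879  0.22147254] -11.273901031746803 [-2.44093961  2.53109399  5.76331537] [0.33673348 0.66698765 0.00792589]
```

The lid seated at TCP z 0.2214, against a predicted 0.2213. I'll start turning clockwise gently.

Request:
{"fn": "apply_moves", "kwargs": {"rows": [0, 0, 0, 0.0005, 0, 0, 0, 0, 0.0005, 3, 0, 0, 0, 0.0005, 6, 0, 0, 0, 0.0005, 9, 0, 0, 0, 0.0005, 12, 0, 0, 0, 0.0005, 15, 0, 0, 0, 0.0005, 18, 0, 0, 0, 0.0005, 18]}}

```text
clock: 12.25
eef_pos: [0.5898, -0.2145, 0.2214]
tcp_rot: [0.967, -0.253, 0.004, -0.004]
wrist_force: [-1.6, -0.7, 5.2]
width: 0.0187
```

```bash
python3 - <<'E'
from h import *
c=save('wrist','w11'); s=read_state();print(s['clock'],s['eef_pos'],toolyaw(),s['wrist_force'],s['torque'])
cc=c['image'][80:290,150:420]; cv2.imwrite('pics/w11c.png',cv2.resize(cc[:,:,::-1],None,fx=2.8,fy=2.8,interpolation=2))
E
```

```text
12.3 [ 0.58976833 -0.21440469  0.22143682] -29.218127378583677 [-0.69045531 -1.77059598  4.10854754] [-0.49130645  0.45866318  0.07816498]
```

View pics/w11c.png

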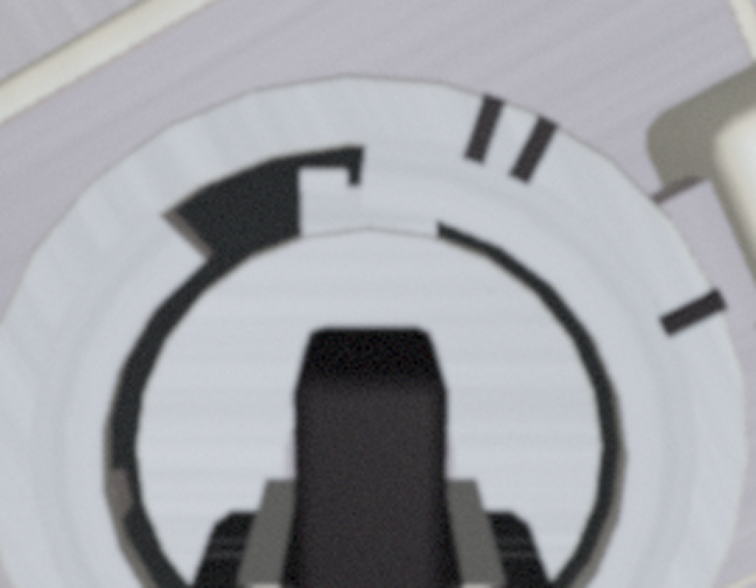

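The ear is sliding under the lip. 22° remain to half way.

Request:
{"fn": "apply_moves", "kwargs": {"rows": [0, 0, 0, 0.0005, 3, 0, 0, 0, 0.0005, 6, 0, 0, 0, 0.0005, 9, 0, 0, 0, 0.0005, 12, 0, 0, 0, 0.0005, 15, 0, 0, 0, 0.0005, 18, 0, 0, 0, 0.0005, 20, 0, 0, 0, 0.0005, 20]}}

```text
clock: 13.1
eef_pos: [0.5902, -0.2148, 0.2215]
tcp_rot: [0.909, -0.416, 0.004, -0.005]
wrist_force: [-1.3, 0.2, 6.4]
width: 0.0183
```

```bash
python3 - <<'E'
from h import *
for _ in range(2):
    s=read_state(); c=read_camera('wrist');print(s['clock'],s['eef_pos'],toolyaw(),s['wrist_force'],s['torque'])
import pickle; pickle.dump((c,s),open('w12.pkl','wb'))
cc=c['image'][80:290,150:420]; cv2.imwrite('pics/w12c.png',cv2.resize(cc[:,:,::-1],None,fx=2.8,fy=2.8,interpolation=2))
from chk import run; run('w12.pkl')
E
```

```text
13.1 [ 0.59021186 -0.21480892  0.22147686] -49.121620358614386 [-1.2871244   0.22870053  6.42279863] [-0.36417224  0.4141718   0.09354434]
13.15 [ 0.59014646 -0.21479073  0.22145005] -49.11052676374418 [-1.08853678 -0.4994666   6.5758975 ] [-0.37885064  0.35657866  0.13074349]
0 75 collar centre minus TCP mm (world x,y): [-1.16  0.7 ] r 70.0 med 0.4120769335981354
0 75 collar centre minus TCP mm (world x,y): [-0.42  1.41] r 69.09558220269965 med 0.12660641235103998
0.0025 74 collar centre minus TCP mm (world x,y): [-1.05  0.9 ] r 70.0 med 0.13248298626240285
0.0025 74 collar centre minus TCP mm (world x,y): [-1.22  0.8 ] r 70.1495190721453 med 0.11853791932371678
```

View pics/w12c.png

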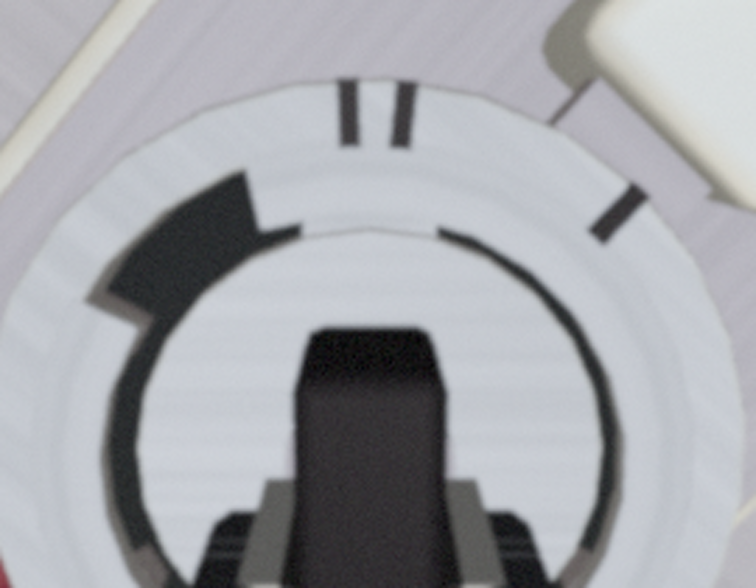

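View pics/w12r.png

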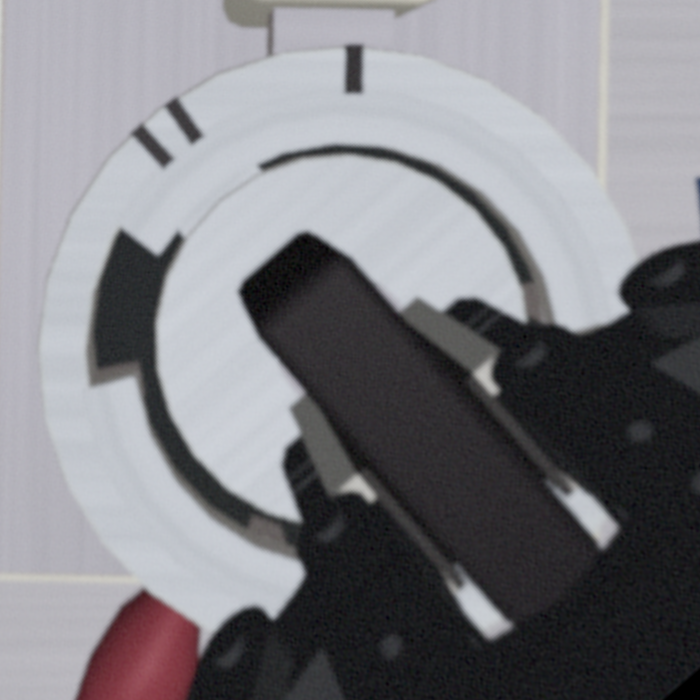

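Request:
{"fn": "apply_moves", "kwargs": {"rows": [0, -0.0005, 0, 0.0005, 1.2, 0, -0.001, 0, 0.0005, 2.4, 0, -0.001, 0, 0.0005, 2.4, 0, -0.001, 0, 0.0005, 2.4, 0, -0.001, 0, 0.0005, 2.4]}}

```text
clock: 13.7
eef_pos: [0.5899, -0.2145, 0.2215]
tcp_rot: [0.901, -0.434, 0.004, -0.005]
wrist_force: [-0.0, -0.4, 5.8]
width: 0.0183
```

```bash
python3 - <<'E'
from h import *
import pickle
for i in range(4):
    s=read_state(); c=read_camera(['wrist','top','scene','wrist'][i]);print(s['clock'],s['eef_pos'],toolyaw(),s['wrist_force'],s['torque'],s['width'])
    if i==1: t=c
    if i==2: sc=c
pickle.dump((c,s),open('w13.pkl','wb'))
cc=c['image'][80:290,150:420]; cv2.imwrite('pics/w13c.png',cv2.resize(cc[:,:,::-1],None,fx=2.8,fy=2.8,interpolation=2))
a=cv2.resize(t['image'][60:300,170:450,::-1],None,fx=2.5,fy=2.5,interpolation=2);cv2.imwrite('pics/t13.png',a)
cv2.imwrite('pics/s13.png',cv2.resize(sc['image'][200:340,130:290,::-1],None,fx=4,fy=4,interpolation=2))
from chk import run; run('w13.pkl')
E
```

```text
13.7 [ 0.58990008 -0.21446707  0.22147607] -51.47583798008687 [-0.02170215 -0.44022731  5.7910195 ] [-0.49740783  0.32493882  0.25237744] 0.01834893277917163
13.75 [ 0.58989912 -0.21445877  0.22146486] -51.47667246299515 [-0.54965466 -1.66669909  6.0121314 ] [-0.54606582  0.34041269  0.27958626] 0.01871226927541644
13.8 [ 0.58991786 -0.2144647   0.22146601] -51.4735306885443 [-0.58724991 -1.04008013  6.79525484] [-0.50986318  0.28442246  0.25893474] 0.018501154288872414
13.85 [ 0.58993925 -0.21444491  0.22148168] -51.47818739359671 [-0.82985548 -0.75935629  6.25763458] [-0.4963772   0.34747436  0.29572424] 0.01874811517933149
0 74 collar centre minus TCP mm (world x,y): [-0.97  0.33] r 70.0 med 0.36755484832997354
0 74 collar centre minus TCP mm (world x,y): [-0.29  1.04] r 69.14410120324825 med 0.13755741098580074
0.0025 75 collar centre minus TCP mm (world x,y): [-0.87  0.53] r 70.0 med 0.1257566842916406
0.0025 75 collar centre minus TCP mm (world x,y): [-0.99  0.45] r 70.11277469141257 med 0.12296930485487922
```

View pics/w13r.png

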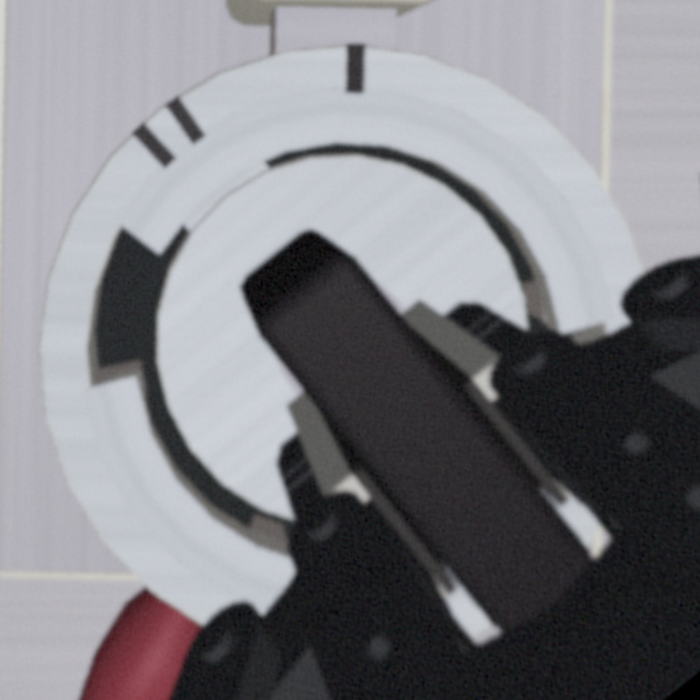

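View pics/w13c.png

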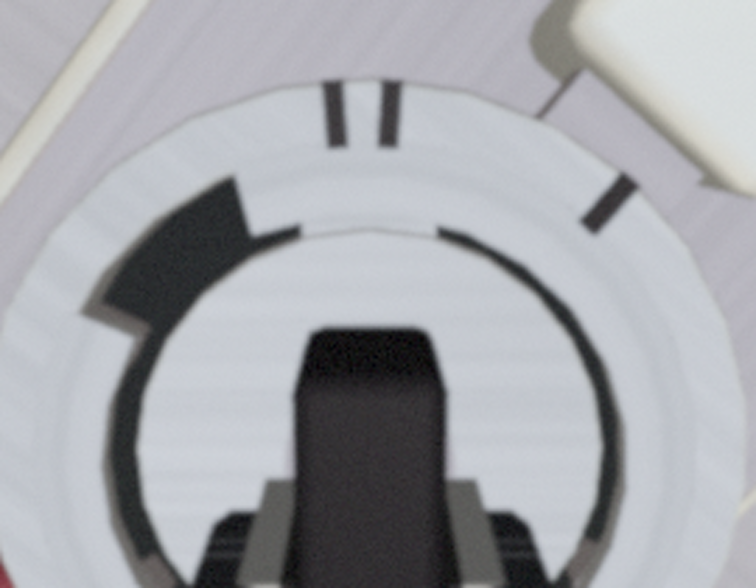

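View pics/t13.png

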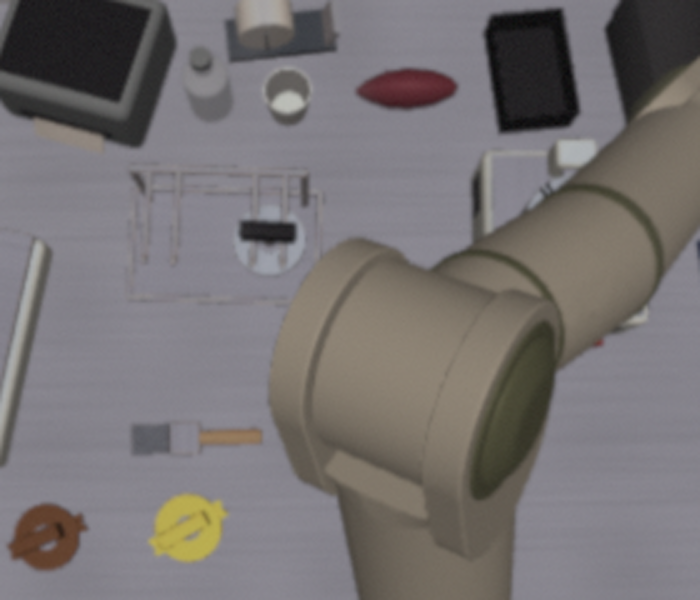

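View pics/s13.png

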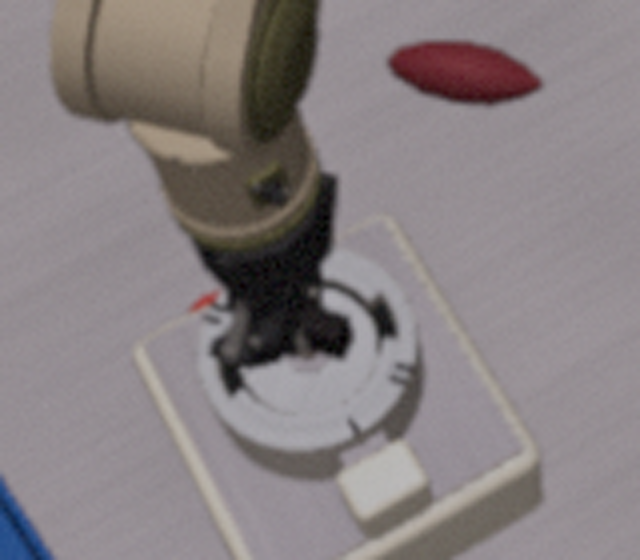

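The bar points at 38.5° and the twin ribs' midpoint measures 38.6°. The lid stays seated and held against about 0.27 N m, and the cover and other things I can see haven't moved. Handing in.

```bash
python3 -c "
from h import *
s=read_state();print(s['clock'],toolyaw(),s['wrist_force'],s['width'])
print(sign_off())"
```

```text
13.9 -51.47818739359671 [-0.34293559 -0.37496768  6.54842643] 0.01870429900644864
the job is handed in; nothing more can be done
None
```

The eared lid is in the mill, turned clockwise to the twin ribs and still held there by its bar against the return spring. I handed the job in at 13.9 s.

**What I did:** I gripped the lid's bar at 80 N, lifted it 12 mm and drew it out of its slot. I lowered it with the ears through the gaps until it touched the seat, at TCP height 0.2214 m against a predicted 0.2213 m. Then I turned it about 40° clockwise.

**Last checks:**
- **Angle:** the bar points at 38.5° and the middle of the twin ribs measures 38.6°. It is still about 40° short of the lock, so the lock click was never reached.
- **Hold:** the pose was steady over the last readings. The moment about the vertical was about 0.27 N m, more than the 0.15 N m from the spring; I put the rest down to friction. The wrist force was about 6 N.
- **Surroundings:** the cover still hangs in the rack, and the other things I could see look unmoved. The arm hid part of the top view at the end.

**Failed or disagreed:**
- **Unit slip:** my first move row asked for -10 m by mistake. The step limit cut it to about 45 mm through free air, with no contact.
- **Mill centre:** the scene, top and wrist cameras disagreed by up to 7 mm, so I went by the close wrist view, which repeated to under 1 mm.
- **Lid off-centre:** the last wrist picture puts the lid about 1 mm off the collar's centre. Sighted along that line, the bar could be about 1° past the ribs.

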